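Pack the spare mouse under the case's cantilever tray

ROBOT

A 6-joint arm with a two-finger parallel gripper is mounted at the origin on the work surface. World frame = base frame: x ahead of the robot, y to its left, z up, the work surface at z = 0. Lengths are in m, angles in rad, forces in N, time in s.
With the tool pointing down it reaches from about 0.3 to 0.95 m from the base axis. Payload 3.1 kg.
Tool frame: the origin (TCP) lies at the centre of the arm's flange, where the gripper is bolted on; the fingertips stand 173 mm ahead of it and the grasp point (between the pads) lies 155 mm ahead of it; z points along the fingers, y is the line along which they close (so a half turn about z gives the same grasp; the last joint's range is limited). The gripper opens to 85 mm and grips with 20 to 120 N. Pads are 22 mm wide; open, the fingers measure 114 mm over their backs; the gripper's body (76 mm by 85 mm) begins 54 mm behind the grasp point. The pads swing forward as they close: fully open they stand 13 mm farther back than shut.
Start: joints at [-1.272, 0.308, 1.634, -0, 1.2, -0.07], TCP at [0.225, -0.583, 0.405] pointing down, gripper open.
Joint ranges: [-3.06, 3.06], [-0.79, 1.96], [0.05, 2.63], [-1.19, 4.34], [0.05, 2.64], [-2.94, 2.94]. Speed limits (rad/s): [2.79, 2.79, 3.14, 3.14, 3.14, 3.14].

INTERFACE

Orientations are given as a rotation vector (axis times angle).
In Python, from cell import status, viewer, hand_in gives the robot as it stands.
- The arm moves only by the tool step_arm, never from a script. Its argument "increments" is a list of rows, each an object with "jaw": the gripper's target within -1 to 1 (shut at 1, half-way at 0, fully open at -1); "translation": the shift along the tool's x, y, z in mm, a list of three; "dr": the turn, a rotation vector about the tool's x, y, z in rad, a list of three. A call has 1 to 12 rows; each row is the pose to reach, as a shift and turn from the pose commanded when the call began, along the tool's axes at that moment; what a row does not reach only later rows make up. A row lasts 1/12 s, in which the tool goes at most 41.7 mm and 7.16 degrees, less where a joint would pass 70% of its speed; a pose out of reach is approached as far as the arm can. A call with a gripper value outside its range is refused whole. The fingers move at their own pace and stop on an object; the grip force is fixed at half the most. Time passes only in rows, so rows that repeat a pose let the fingers close. It gives the time, the measured TCP pose, the force, the opening and the grip force at its end, in the units of the state.
- status.get_obs(): the state, without advancing time (a new reading comes with each control period).
- viewer.grab_frame(name): name is "side" or "top"; returns a dict with "pixels" (400x640x3 uint8, red, green, blue), "z_map" (400x640 float32, m along the optical axis (not along the pixel's ray), 0 where there is no reading), "fx", "fy", "cx", "cy" (pixels), "k1" (the pictures are not rectified: a ray, as slopes to the right and down, at radius r is drawn at 1 + k1 r^2 times it, then the intrinsics apply), "R" (3x3) and "t" (3): a world point X has camera coordinates R X + t. Camera axes: x right, y down, z forward; pixel columns grow to the right and rows downward; lengths in m; the calibration is good to about 2 mm. A picture is of the moment at which its call begins.
- hand_in(): hands the job in; it is judged then, once.
The state is a dict: "time_s": time; "joint_pos": joint angles; "joint_vel": joint speeds; "tau": joint torques, N m; "position": TCP position; "eef_rot": TCP orientation; "ft_force": force on the tool from outside, world axes, zero at the start; "torque": the same for the moment, N m; "finger_gap": opening from 0.0 (shut) to 1.0 (fully open); "finger_force": force on a finger pad.
Only numpy, scipy, OpenCV 4.12 (cv2) and the standard library are available. Lean on these libraries where they do the work, as an engineer would, in place of code of your own. Each camera call takes 0.05 s, during which the arm holds its last target. There are 200 camera calls.

TASK

Lift the top tray of the steel parts case by its carry handle until it stays up by itself, then pack the black computer mouse into the empty bay underneath: set it down without dropping it, lying on the bay floor right way up. Then swing the tray gently back down, without letting it fall, until it is fully shut with its contents still in it, and leave everything else on the desk and in the case where it is.

Things in the scene. Friction and masses are not known exactly. Their poses are not given: they have to be found in the camera images.
- case: (Sizes in mm.) Grey steel case 200 deep (x) by 280 wide (y), fixed. Origin: centre of its underside; x to its back (away from the robot), y to its left, z up. Lower box: walls 4 thick, rim at z 65, floor top at z 5. Inside, a low lip (top z 20) at x -52 to -48 parts a strip of small spares (up to z 25) at the front from two bays behind it; a wall (top z 40) at y 10 to 14 parts the bays.
- tray_arm (a joint): Angle q of the tray's 100 mm lifting arms: 0 shut, stop at 1.61 = fully raised. The level tray, with its handle, is displaced from shut by 100(cos 0.171 - cos(0.171+q)) along case +x and 100(sin(0.171+q) - sin 0.171) up. It weighs about 0.7 kg laden, with a little drag: past q 1.4 it sinks on to its stop and stays raised; let go before that it falls shut.
- tray_grip (a point): Middle of the tray's carry handle, a level black round bar 12 thick and 124 long (along case y), 15 in front of the tray's middle; 141 above the desk when shut, 222 when raised. The spine below it ends 42 lower; its posts stand 58 to each side. Moves with the tray; axes as the case's.
- tray_floor (a point): Middle of the top of the tray's floor; axes as the case's. Open tray 200 x 280 x 34, floor 3 thick; shut, it covers the box (underside at z 66). Raised, it stands 81 higher and 119 further back, level: underside at z 147, front edge at case x 19, held by two steel arms at each end (case y +-144), the front ones then standing from x 7, z 55 to x 28, z 153.
- bay_floor (a point): Middle of the floor of the empty bay, on the case's -y side: 144 (case x -48 to 96) by 146 (case y -136 to 10), 5 above the desk; axes as the case's. The raised tray still hangs over the back of it, so a gripper coming straight down hits the tray's front edge: there is room only if it leans back towards the front.
- mouse: Black wireless computer mouse, 110 long (x, nose with wheel and buttons at +x), 58 wide (y), 38 high, about 0.09 kg, on the desk to the left or right of the case, nose roughly away from the robot. Origin: centre of its underside; z up. Convex; its sides are upright up to 23 above its underside over the middle 50 of its length.
- earbuds: White earbud charging case 48 x 62 x 25, on the desk on the side of the case where the mouse is not. Origin: centre of its underside. To be left alone.
- fan: Black 80 x 80 x 25 spare fan lying flat in the other bay of the case. Origin: centre of its underside. To be left in its bay.
- screwdriver: Black-handled screwdriver 150 long, 26 thick, lying across the front half of the tray. Origin: under its middle. To stay in the tray.
- heatsink: Small aluminium heat sink 50 x 40 x 22 in the back half of the tray. Origin: centre of its underside. To stay in the tray.
- mug: White mug, 82 across, 95 high, at the right. To be left alone.
- plant: Small plant in a clay pot, about 100 across, 130 high, at the left. To be left alone.
Things that resemble listed ones, but are neither listed nor needed, are in the scene too. Leave any purple or red look-alike of the screwdriver alone.

How it is judged:
On the way, in this order (a step that is already met when the one before it is completed fails the run):
1. the tray is raised to its stop (value of joint tray_arm above 1.5 rad), for 0.2 s.
2. with the tray still raised, the mouse lies in the empty bay, right way up, let go (x of mouse in the frame of bay_floor between -0.03 and 0.03 m and y of mouse in the frame of bay_floor between -0.055 and 0.055 m and z of mouse in the frame of bay_floor between -0.004 and 0.005 m and angle between mouse's own z axis and vertical below 0.12 rad and value of joint tray_arm above 1.45 rad and contact force between the fingers and mouse below 0.1 N and linear speed of mouse below 0.05 m/s), for 0.2 s.
At the end, for the whole second after the job is handed in: The tray is fully shut (arm angle below 0.04); the mouse lies at rest on the floor of the empty bay, right way up (within 0.12 rad, origin within 5 mm of the floor); the screwdriver and the heat sink are still in the tray and the fan flat in its own bay (value of joint tray_arm below 0.04 rad and x of mouse in the frame of bay_floor between -0.03 and 0.03 m and y of mouse in the frame of bay_floor between -0.055 and 0.055 m and z of mouse in the frame of bay_floor between -0.004 and 0.005 m and angle between mouse's own z axis and vertical below 0.12 rad and linear speed of mouse below 0.02 m/s and x of screwdriver in the frame of tray_floor between -0.1 and 0.1 m and y of screwdriver in the frame of tray_floor between -0.14 and 0.14 m and z of screwdriver in the frame of tray_floor between -0.01 and 0.04 m and x of heatsink in the frame of tray_floor between -0.1 and 0.1 m and y of heatsink in the frame of tray_floor between -0.14 and 0.14 m and z of heatsink in the frame of tray_floor between -0.01 and 0.04 m and x of fan in the frame of bay_floor between -0.04 and 0.04 m and y of fan in the frame of bay_floor between 0.1 and 0.18 m and z of fan in the frame of bay_floor between -0.005 and 0.01 m); the robot touches nothing.
It fails at once if the tray falls or is slammed shut (closing faster than 3 rad/s) (velocity of joint tray_arm below -3 rad/s).
It fails at once if the mouse is dropped into the case (it falls, let go, faster than 0.5 m/s) (horizontal distance between mouse and bay_floor below 0.12 m and contact force between the fingers and mouse below 0.05 N and linear speed of mouse above 0.5 m/s).
It fails at once if something else on the desk is moved by more than 25 mm (distance of any of earbuds, mug, plant from where it was at the start of the episode above 0.025 m).
It also fails if it takes over 72 s, if anything falls off the work surface, if the arm or the gripper's body presses on something with over 40 N, if the wrist force passes 120 N, or if a joint passes its speed limit or range.

## Working session

There is one attempt and no reset: what is moved stays moved. The work goes in short steps, Python scripts to look and compute and a tool call to move; the robot and the scene stay as the last step left them, time stands still between calls to the robot, and variables do not carry over. Pictures are saved under pics/ and viewed, at most 10 in all, crops included, and the job is handed in when it is done.

Besides the shell and the picture viewer there is one more tool, called as name(argument=value, ...), one argument or row to a line, values as JSON. step_arm: Moves the arm, as the interface text tells. Its arguments: {"type":"object","properties":{"increments":{"type":"array","items":{"type":"object","properties":{"jaw":{"type":"number"},"translation":{"type":"array","items":{"type":"number"}},"dr":{"type":"array","items":{"type":"number"}}}}}},"required":["increments"]}

```bash
mkdir -p pics; cat > h.py <<'E'
import numpy as np, cv2
from cell import status, viewer
from scipy.spatial.transform import Rotation as Ro
def grab(n):
    f=viewer.grab_frame(n); np.savez(f'{n}.npz',**{k:np.array(v) for k,v in f.items()}); return f
def load(n): return dict(np.load(f'{n}.npz'))
def px2w(f,u,v,z=None,plane=None):
    K=np.array([[f['fx'],0,f['cx']],[0,f['fy'],f['cy']],[0,0,1]],float)
    p=cv2.undistortPoints(np.array([[[u,v]]],float),K,np.array([float(f['k1']),0,0,0]))[0,0]
    d=f['R'].T@np.array([p[0],p[1],1]); c=-f['R'].T@f['t']
    if plane is not None: return c+d*(plane-c[2])/d[2]
    if z is None: z=np.median(f['z_map'][int(v)-1:int(v)+2,int(u)-1:int(u)+2])
    return c+d*z
E
python3 - <<'E'
from h import *
for n in ('top','side'):
    f=grab(n); cv2.imwrite(f'pics/{n}0.png',f['pixels'][...,::-1])
    print(n,-f['R'].T@f['t'],f['R'][2],f['k1'],f['fx'])
o=status.get_obs();print(o['position'],o['eef_rot'],o['finger_gap'],o['time_s'])
E
```

```text
top [ 3.93488072e-01 -1.33407975e-03  1.41598399e+00] [ 0.09059267 -0.00408143 -0.99587967] -0.008871029885939689 464.8194479942171
side [0.00414058 0.53439452 1.03999987] [ 0.42299756 -0.45374029 -0.78434228] -0.016806711756916875 365.21953805480564
[ 0.22517939 -0.58262201  0.40355482] [-3.08629205e+00 -5.75668554e-01  3.83081110e-04] 1.00253404370188 0.1
```

View pics/top0.png

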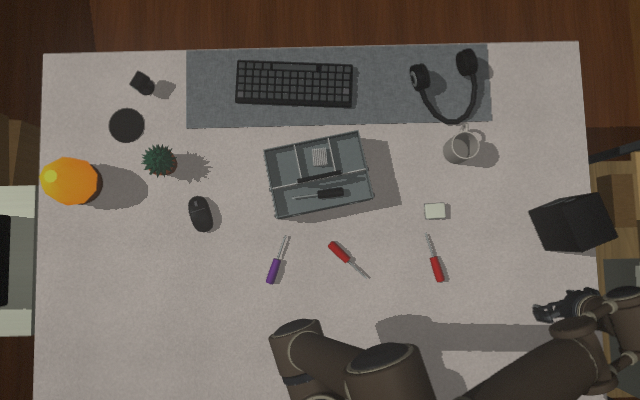

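View pics/side0.png

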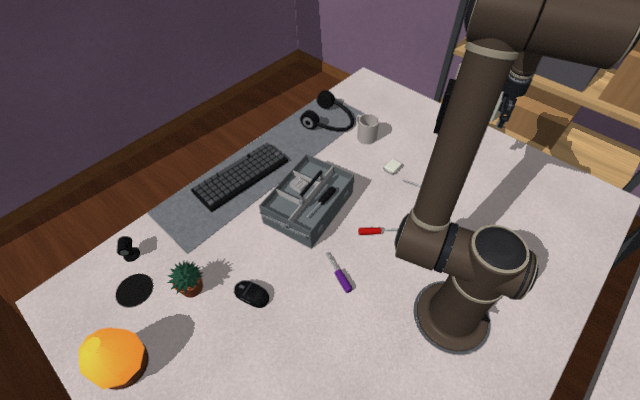

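The top picture shows the case at (318,174) with its handle bar near (320,177), and the earbuds at (435,211). Candidates for the mouse are the black object at (201,214), the black disc at (126,125) and the small black gadget at (142,82). I choose (201,214), which has a wheel and buttons, and check it in a close crop.

```bash
python3 - <<'E'
from h import *
f=load('top')
c=f['pixels'][125:245,180:390,::-1]
im=cv2.resize(c,None,fx=3.8,fy=3.8,interpolation=cv2.INTER_CUBIC)
cv2.imwrite('pics/crop1.png',im)
for p in [(201,214),(126,125),(142,82),(320,177),(318,155)]: print(p,px2w(f,*p))
# mouse mask
px=f['pixels'].astype(int).sum(2)
m=np.zeros(px.shape,np.uint8); m[190:238,180:222]=(px[190:238,180:222]<150)
W=np.array([px2w(f,u,v) for v,u in zip(*np.nonzero(m))]); W=W[W[:,2]>0.006]
r=cv2.minAreaRect((W[:,:2]*1000).astype(np.float32)); print(r, W[:,2].max(),len(W), W.mean(0))
E
```

```text
(201, 214) [0.47298987 0.33954192 0.03796247]
(126, 125) [0.75667871 0.57929822 0.00426079]
(142, 82) [0.86998234 0.50721737 0.06721108]
(320, 177) [ 0.56020166 -0.01515471  0.14573641]
(318, 155) [ 0.63419787 -0.01181298  0.07593198]
((474.5304260253906, 345.6957092285156), (106.00316619873047, 56.6955451965332), 13.170538902282715) 0.04040024379861107 467 [0.47167105 0.3399514  0.03025603]
```

View pics/crop1.png

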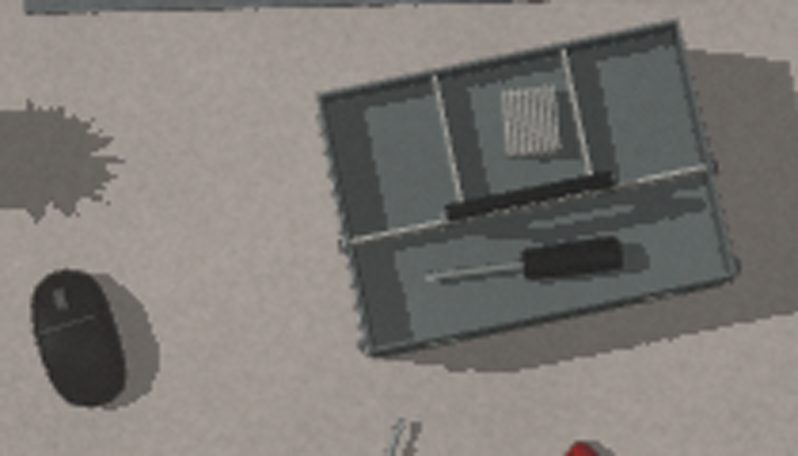

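```bash
cat >> h.py <<'E'
def frame(yaw,tilt=0.,flip=False,closex=False):
    "tool rot: z down leaning back by tilt about object y; tool y = +-object y (or object x if closex)"
    z=np.array([np.sin(tilt),0,-np.cos(tilt)])
    y=np.array([0,1.,0]) if not closex else np.array([1.,0,0])
    if flip:y=-y
    return Ro.from_euler('z',yaw)*Ro.from_matrix(np.c_[np.cross(y,z),y,z])
def delta(grasp,R,back=.155,cur=None):
    "increment (mm, rad) from the current pose to grasp pose"
    if cur is None:
        o=status.get_obs(); cur=(np.array(o['position']),Ro.from_rotvec(o['eef_rot']))
    tcp=np.array(grasp)-R.apply([0,0,back])
    return np.round(cur[1].inv().apply(tcp-cur[0])*1000,1), np.round((cur[1].inv()*R).as_rotvec(),4)
E
python3 - <<'E'
from h import *
f=load('top')
C=lambda u,v:(180+(u+.5)/3.8-.5,125+(v+.5)/3.8-.5)
P=np.array([px2w(f,*C(*p),plane=.1) for p in [(318,95),(680,22),(740,272),(368,355)]]) # BL BR FR FL
print(P.round(4)); print('sizes',[np.linalg.norm(P[i]-P[(i+1)%4]).round(4) for i in range(4)])
dy=(P[0]-P[1]+P[3]-P[2]);dx=(P[0]-P[3]+P[1]-P[2])
print('ctr',P.mean(0),'yaw',np.arctan2(-dy[0],dy[1]),np.arctan2(dx[1],dx[0]))
H=np.array([px2w(f,*C(*p),plane=.147) for p in [(448,212),(613,180)]]);print('handle',H,H.mean(0),np.linalg.norm(H[0]-H[1]))
d=H[0]-H[1];print(np.arctan2(-d[0],d[1]))
# mouse: boundary points at mid height
px=f['pixels'].astype(int).sum(2)
m=np.zeros(px.shape,np.uint8); m[190:238,180:222]=px[190:238,180:222]<150
m2=m.copy()
for v,u in zip(*np.nonzero(m)):
    if px2w(f,u,v)[2]<.008: m2[v,u]=0
c=max(cv2.findContours(m2,cv2.RETR_EXTERNAL,cv2.CHAIN_APPROX_NONE)[0],key=cv2.contourArea)[:,0]
W=np.array([px2w(f,*p,plane=.017)[:2] for p in c])*1000
print(cv2.minAreaRect(W.astype(np.float32)),cv2.fitEllipse(W.astype(np.float32)))
s=load('side')
for (n,ff,bx) in (('side',s,(280,310,230,275)),):
    q=ff['pixels'].astype(int).sum(2);A=[]
    for v in range(bx[0],bx[1]):
        for u in range(bx[2],bx[3]):
            if q[v,u]<150:
                w=px2w(ff,u,v)
                if .006<w[2]<.05:A.append(w)
    A=np.array(A);print(n,len(A),cv2.minAreaRect((A[:,:2]*1000).astype(np.float32)),A[:,2].max())
for cx in (0,1):
  for fl in (0,1): print(cx,fl,delta([0,0,0],frame(.2,0 if cx else .55,fl,cx))[1])
print(Ro.from_rotvec(status.get_obs()['eef_rot']).as_matrix().round(3), status.get_obs()['joint_pos'])
E
```

```text
[[ 0.6495  0.1448  0.1   ]
 [ 0.6985 -0.1304  0.1   ]
 [ 0.5072 -0.1687  0.1   ]
 [ 0.4524  0.1106  0.1   ]]
sizes [np.float64(0.2795), np.float64(0.1952), np.float64(0.2847), np.float64(0.2001)]
ctr [ 0.57689163 -0.01092131  0.1       ] yaw 0.18495696960323738 0.18447427440050984
handle [[ 0.55216985  0.04688133  0.147     ]
 [ 0.57240939 -0.07319226  0.147     ]] [ 0.56228962 -0.01315547  0.147     ] 0.12176741886227507
0.16698977337865165
((474.45758056640625, 347.75714111328125), (107.37505340576172, 59.58319091796875), 13.643803596496582) ((472.4326477050781, 345.8292541503906), (57.52365493774414, 109.40621948242188), 107.17733001708984)
side 596 ((475.6949462890625, 348.9290466308594), (105.5791015625, 54.292449951171875), 17.47498321533203) 0.03998177249831425
0 0 [-0.8089 -0.0714 -2.8669]
0 1 [-0.0485  0.5487  0.164 ]
1 0 [-0.0016 -0.0016 -1.402 ]
1 1 [-1.6000e-03  1.7000e-03  1.7396e+00]
[[ 0.933  0.361 -0.001]
 [ 0.361 -0.933  0.002]
 [ 0.    -0.002 -1.   ]] [-1.27168494e+00  3.08938213e-01  1.63504683e+00 -5.73070395e-06
  1.19969343e+00 -6.96970280e-02]
```

```bash
cat >> h.py <<'E'
CY=.184; CO=np.array([.577,-.011,0]); RC=Ro.from_euler('z',CY)
c2w=lambda p:CO+RC.apply(p)
RH=frame(CY,0,False,True)
E
python3 - <<'E'
from h import *
print(delta(c2w([-.015,0,.211]),RH), delta(c2w([-.015,0,.141]),RH))
E
```

```text
(array([ 519.5, -409. ,   38.5]), array([-0.0016, -0.0016, -1.386 ])) (array([ 519.5, -408.9,  108.5]), array([-0.0016, -0.0016, -1.386 ]))
```

step_arm(
  increments=[
    {"jaw": -1,"translation": [519.5,-409,38.5],"dr": [0,0,-1.386]},
    {"jaw": -1,"translation": [519.5,-409,38.5],"dr": [0,0,-1.386]},
    {"jaw": -1,"translation": [519.5,-409,38.5],"dr": [0,0,-1.386]},
    {"jaw": -1,"translation": [519.5,-409,38.5],"dr": [0,0,-1.386]},
    {"jaw": -1,"translation": [519.5,-409,38.5],"dr": [0,0,-1.386]},
    {"jaw": -1,"translation": [519.5,-409,38.5],"dr": [0,0,-1.386]},
    {"jaw": -1,"translation": [519.5,-409,38.5],"dr": [0,0,-1.386]},
    {"jaw": -1,"translation": [519.5,-409,38.5],"dr": [0,0,-1.386]},
    {"jaw": -1,"translation": [519.5,-409,38.5],"dr": [0,0,-1.386]},
    {"jaw": -1,"translation": [519.5,-409,38.5],"dr": [0,0,-1.386]},
    {"jaw": -1,"translation": [519.5,-409,38.5],"dr": [0,0,-1.386]},
    {"jaw": -1,"translation": [519.5,-409,38.5],"dr": [0,0,-1.386]},
  ],
)

```text
time_s: 1.1
position: [0.4802, -0.1515, 0.3753]
eef_rot: [-2.003, -2.42, 0.0]
ft_force: [0.4, -1.2, 0.8]
finger_gap: 1.003
finger_force: 0.0
```

```bash
python3 - <<'E'
from h import *
print(status.get_obs()['position'],delta(c2w([-.015,0,.211]),RH))
E
```

```text
[ 0.48017229 -0.15154251  0.37529345] (array([120. , 106.4,   9.3]), array([-0.0002, -0.0001,  0.0044]))
```

step_arm(
  increments=[
    {"jaw": -1,"translation": [120,106,9],"dr": [0,0,0.004]},
    {"jaw": -1,"translation": [120,106,9],"dr": [0,0,0.004]},
    {"jaw": -1,"translation": [120,106,9],"dr": [0,0,0.004]},
    {"jaw": -1,"translation": [120,106,9],"dr": [0,0,0.004]},
    {"jaw": -1,"translation": [120,106,9],"dr": [0,0,0.004]},
    {"jaw": -1,"translation": [120,106,9],"dr": [0,0,0.004]},
    {"jaw": -1,"translation": [120,106,9],"dr": [0,0,0.004]},
  ],
)

```text
time_s: 1.68
position: [0.5616, -0.0163, 0.3659]
eef_rot: [-2.011, -2.412, 0.002]
ft_force: [0.1, -0.0, -0.1]
finger_gap: 0.995
finger_force: 0.0
```

```bash
python3 - <<'E'
from h import *
print(status.get_obs()['position'],delta(c2w([-.015,0,.211]),RH),delta(c2w([-.015,0,.140]),RH))
E
```

```text
[ 0.56155559 -0.01629472  0.36593703] (array([ 2.4,  1.1, -0.1]), array([-0.0019,  0.0002, -0.0031])) (array([ 2.4,  1.3, 70.9]), array([-0.0019,  0.0002, -0.0031]))
```

step_arm(
  increments=[
    {"jaw": -1,"translation": [2,1,30],"dr": [0,0,0]},
    {"jaw": -1,"translation": [2,1,55],"dr": [0,0,0]},
    {"jaw": -1,"translation": [2,1,70],"dr": [0,0,0]},
    {"jaw": -1,"translation": [2,1,70],"dr": [0,0,0]},
    {"jaw": 1,"translation": [2,1,70],"dr": [0,0,0]},
    {"jaw": 1,"translation": [2,1,70],"dr": [0,0,0]},
    {"jaw": 1,"translation": [2,1,70],"dr": [0,0,0]},
    {"jaw": 1,"translation": [2,1,70],"dr": [0,0,0]},
    {"jaw": 1,"translation": [2,1,70],"dr": [0,0,0]},
    {"jaw": 1,"translation": [2,1,70],"dr": [0,0,0]},
    {"jaw": 1,"translation": [2,1,70],"dr": [0,0,0]},
    {"jaw": 1,"translation": [2,1,70],"dr": [0,0,0]},
  ],
)

```text
time_s: 2.68
position: [0.5646, -0.0138, 0.298]
eef_rot: [2.009, 2.408, 0.008]
ft_force: [4.8, 1.8, -1.1]
finger_gap: 0.115
finger_force: 58.4
```

```bash
python3 - <<'E'
from h import *
R=Ro.from_rotvec(status.get_obs()['eef_rot'])
for q in np.linspace(0,1.61,25)[1:]:
    a=.171+q; d=RC.apply([.1*(np.cos(.171)-np.cos(a)),0,.1*(np.sin(a)-np.sin(.171))])
    print(q.round(2),(R.inv().apply(d)*1000).round(1))
E
```

```text
0.07 [-0.   1.4 -6.6]
0.13 [ -0.    3.3 -13. ]
0.2 [ -0.    5.5 -19.3]
0.27 [  0.    8.2 -25.5]
0.34 [  0.   11.3 -31.4]
0.4 [  0.   14.8 -37.1]
0.47 [  0.   18.7 -42.6]
0.54 [  0.   22.9 -47.8]
0.6 [  0.   27.5 -52.7]
0.67 [  0.1  32.4 -57.3]
0.74 [  0.1  37.6 -61.6]
0.81 [  0.1  43.  -65.5]
0.87 [  0.1  48.7 -69. ]
0.94 [  0.1  54.7 -72.1]
1.01 [  0.2  60.8 -74.9]
1.07 [  0.2  67.1 -77.2]
1.14 [  0.2  73.5 -79.1]
1.21 [  0.2  80.1 -80.5]
1.27 [  0.2  86.7 -81.5]
1.34 [  0.3  93.4 -82.1]
1.41 [  0.3 100.1 -82.2]
1.48 [  0.3 106.8 -81.9]
1.54 [  0.4 113.4 -81.1]
1.61 [  0.4 120.  -79.8]
```

step_arm(
  increments=[
    {"jaw": 1,"translation": [0,1.4,-6.6],"dr": [0,0,0]},
    {"jaw": 1,"translation": [0,3.3,-13],"dr": [0,0,0]},
    {"jaw": 1,"translation": [0,5.5,-19.3],"dr": [0,0,0]},
    {"jaw": 1,"translation": [0,8.2,-25.5],"dr": [0,0,0]},
    {"jaw": 1,"translation": [0,11.3,-31.4],"dr": [0,0,0]},
    {"jaw": 1,"translation": [0,14.8,-37.1],"dr": [0,0,0]},
    {"jaw": 1,"translation": [0,18.7,-42.6],"dr": [0,0,0]},
    {"jaw": 1,"translation": [0,22.9,-47.8],"dr": [0,0,0]},
    {"jaw": 1,"translation": [0,27.5,-52.7],"dr": [0,0,0]},
    {"jaw": 1,"translation": [0,32.4,-57.3],"dr": [0,0,0]},
    {"jaw": 1,"translation": [0,37.6,-61.6],"dr": [0,0,0]},
    {"jaw": 1,"translation": [0,43,-65.5],"dr": [0,0,0]},
  ],
)

```text
time_s: 3.68
position: [0.6048, -0.0065, 0.3616]
eef_rot: [-2.011, -2.411, 0.003]
ft_force: [2.1, -2.2, -11.0]
finger_gap: 0.111
finger_force: 58.6
```

step_arm(
  increments=[
    {"jaw": 1,"translation": [0,5.7,-3.5],"dr": [0,0,0]},
    {"jaw": 1,"translation": [0,11.7,-6.6],"dr": [0,0,0]},
    {"jaw": 1,"translation": [0,17.8,-9.4],"dr": [0,0,0]},
    {"jaw": 1,"translation": [0,24.1,-11.7],"dr": [0,0,0]},
    {"jaw": 1,"translation": [0,30.5,-13.6],"dr": [0,0,0]},
    {"jaw": 1,"translation": [0,37.1,-15],"dr": [0,0,0]},
    {"jaw": 1,"translation": [0,43.7,-16],"dr": [0,0,0]},
    {"jaw": 1,"translation": [0,50.4,-16.6],"dr": [0,0,0]},
    {"jaw": 1,"translation": [0,57.1,-16.7],"dr": [0,0,0]},
    {"jaw": 1,"translation": [0,63.8,-16.4],"dr": [0,0,0]},
    {"jaw": 1,"translation": [0,70.4,-15.6],"dr": [0,0,0]},
    {"jaw": 1,"translation": [0,77,-14.3],"dr": [0,0,0]},
  ],
)

```text
time_s: 4.68
position: [0.6827, 0.0079, 0.3787]
eef_rot: [2.01, 2.409, 0.007]
ft_force: [-4.4, -1.2, 10.3]
finger_gap: 0.119
finger_force: 61.2
```

step_arm(
  increments=[
    {"jaw": 1,"translation": [0,1,0.5],"dr": [0,0,0]},
    {"jaw": 1,"translation": [0,1,0.5],"dr": [0,0,0]},
    {"jaw": 1,"translation": [0,1,0.5],"dr": [0,0,0]},
  ],
)

```text
time_s: 4.93
position: [0.6828, 0.0079, 0.3787]
eef_rot: [2.011, 2.41, 0.004]
ft_force: [-3.3, 0.3, 9.5]
finger_gap: 0.116
finger_force: 60.7
```

```bash
python3 - <<'E'
from h import *
o=status.get_obs();print(o['position'],o['joint_pos'],RC.inv().apply(o['position']-CO),o['time_s'])
f=grab('side');cv2.imwrite('pics/side1.png',f['pixels'][80:280,180:460,::-1].repeat(2,0).repeat(2,1))
E
```

```text
[0.68283781 0.00792983 0.37870086] [-5.22473058e-02  4.39481934e-01  1.50844871e+00  5.92920858e-04
  1.19033483e+00 -2.32596167e-01] [ 0.1075147  -0.00075416  0.37870086] 4.9333
```

View pics/side1.png

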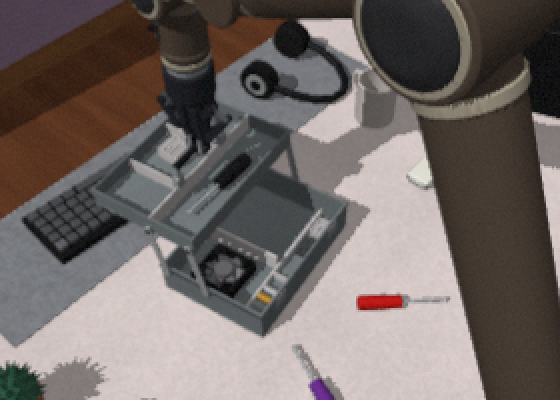

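step_arm(
  increments=[
    {"jaw": -1,"translation": [0,0,0],"dr": [0,0,0]},
    {"jaw": -1,"translation": [0,0,0],"dr": [0,0,0]},
    {"jaw": -1,"translation": [0,0,0],"dr": [0,0,0]},
    {"jaw": -1,"translation": [0,0,0],"dr": [0,0,0]},
    {"jaw": -1,"translation": [0,0,0],"dr": [0,0,0]},
    {"jaw": -1,"translation": [0,0,0],"dr": [0,0,0]},
    {"jaw": -1,"translation": [0,0,-30],"dr": [0,0,0]},
    {"jaw": -1,"translation": [0,0,-60],"dr": [0,0,0]},
    {"jaw": -1,"translation": [0,0,-90],"dr": [0,0,0]},
    {"jaw": -1,"translation": [0,0,-90],"dr": [0,0,0]},
    {"jaw": -1,"translation": [0,0,-90],"dr": [0,0,0]},
  ],
)

```text
time_s: 5.9
position: [0.6824, 0.0075, 0.4694]
eef_rot: [2.01, 2.408, 0.006]
ft_force: [0.2, 0.3, 0.0]
finger_gap: 1.004
finger_force: 0.0
```

```bash
cat >> h.py <<'E'
MY=.27; MO=np.array([.474,.347,0]); RM=frame(MY,.55,True)
mg=lambda p:MO+Ro.from_euler('z',MY).apply(p)
E
python3 - <<'E'
from h import *
o=status.get_obs();print(o['position'])
g=mg([-.005,0,.022]); print(g-RM.apply([0,0,.155]))
print(delta(g,RM,.335))
f=grab('top'); s=grab('side')
# mouse look again from unmoved scene + tray check
for p in [(300,150),(330,150)]: print(px2w(f,*p))
E
```

```text
[0.68238192 0.00754642 0.46944457]
[0.39109978 0.32405669 0.1541413 ]
(array([ 355.3, -324.7,  159.3]), array([-0.4003,  0.4412,  1.4418]))
[0.53283699 0.02128465 0.68898338]
[ 0.5330511  -0.02650427  0.68136179]
```

step_arm(
  increments=[
    {"jaw": -1,"translation": [355,-325,159],"dr": [-0.4,0.441,1.442]},
    {"jaw": -1,"translation": [355,-325,159],"dr": [-0.4,0.441,1.442]},
    {"jaw": -1,"translation": [355,-325,159],"dr": [-0.4,0.441,1.442]},
    {"jaw": -1,"translation": [355,-325,159],"dr": [-0.4,0.441,1.442]},
    {"jaw": -1,"translation": [355,-325,159],"dr": [-0.4,0.441,1.442]},
    {"jaw": -1,"translation": [355,-325,159],"dr": [-0.4,0.441,1.442]},
    {"jaw": -1,"translation": [355,-325,159],"dr": [-0.4,0.441,1.442]},
    {"jaw": -1,"translation": [355,-325,159],"dr": [-0.4,0.441,1.442]},
    {"jaw": -1,"translation": [355,-325,159],"dr": [-0.4,0.441,1.442]},
    {"jaw": -1,"translation": [355,-325,159],"dr": [-0.4,0.441,1.442]},
    {"jaw": -1,"translation": [355,-325,159],"dr": [-0.4,0.441,1.442]},
    {"jaw": -1,"translation": [355,-325,159],"dr": [-0.4,0.441,1.442]},
  ],
)

```text
time_s: 7.0
position: [0.355, 0.2548, 0.3281]
eef_rot: [-2.907, -0.789, -0.689]
ft_force: [0.4, 0.4, -0.0]
finger_gap: 0.999
finger_force: 0.0
```

```bash
python3 - <<'E'
from h import *
o=status.get_obs();print(o['position'],o['joint_pos'])
g=mg([-.005,0,.022]); print(delta(g,RM,.255))
E
```

```text
[0.35502778 0.25477311 0.3281054 ] [ 0.54647329 -0.06628317  2.26204483 -0.14938906  0.50337267  1.70184329]
(array([-23.4, -60.8,  83. ]), array([-0.0608,  0.0933,  0.2463]))
```

step_arm(
  increments=[
    {"jaw": -1,"translation": [-23,-61,83],"dr": [-0.061,0.093,0.246]},
    {"jaw": -1,"translation": [-23,-61,83],"dr": [-0.061,0.093,0.246]},
    {"jaw": -1,"translation": [-23,-61,83],"dr": [-0.061,0.093,0.246]},
    {"jaw": -1,"translation": [-23,-61,83],"dr": [-0.061,0.093,0.246]},
    {"jaw": -1,"translation": [-23,-61,83],"dr": [-0.061,0.093,0.246]},
    {"jaw": -1,"translation": [-23,-61,83],"dr": [-0.061,0.093,0.246]},
    {"jaw": -1,"translation": [-23,-61,83],"dr": [-0.061,0.093,0.246]},
  ],
)

```text
time_s: 7.58
position: [0.3412, 0.3099, 0.2378]
eef_rot: [-2.932, -0.406, -0.821]
ft_force: [-0.4, 0.6, -0.2]
finger_gap: 1.002
finger_force: 0.0
```

```bash
python3 - <<'E'
from h import *
o=status.get_obs();print(o['position'],o['joint_pos'])
g=mg([-.005,0,.022]); print(delta(g,RM,.155))
f=grab('top'); a=cv2.resize(f['pixels'][180:250,170:240,::-1],None,fx=5.6,fy=5.6)
s=grab('side'); b=cv2.resize(s['pixels'][250:330,200:280,::-1],None,fx=4.9,fy=4.9)
cv2.imwrite('pics/pre.png',np.hstack([a,b]))
E
```

```text
[0.34122136 0.30992098 0.23783072] [ 0.71251139  0.17640698  2.27066167 -0.87171712  0.29519684  2.80001262]
(array([ 0.9, -0.4, 98.4]), array([0.0006, 0.0047, 0.0056]))
```

View pics/pre.png

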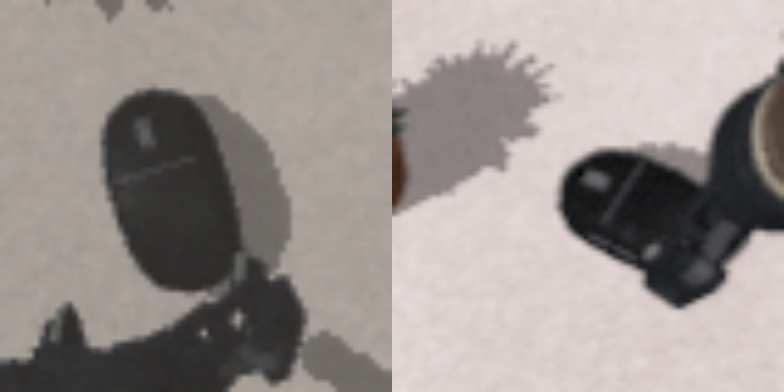

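The picture shows the mouse clear at (155,190) in the left panel, with the open fingers straddling its line of approach. I'll reduce the lean to 0.45 rad to keep the wrist away from its limits.

```bash
sed -i 's/RM=frame(MY,.55,True)/RM=frame(MY,.45,True)/' h.py; python3 - <<'E'
from h import *
g=mg([-.005,0,.022]); print(delta(g,RM,.215),delta(g,RM,.155))
E
```

```text
(array([19.6, -0.7, 40.9]), array([ 0.0012, -0.0984,  0.0057])) (array([ 13.7,  -0.8, 100.6]), array([ 0.0012, -0.0984,  0.0057]))
```

step_arm(
  increments=[
    {"jaw": -1,"translation": [19.6,-0.7,41],"dr": [0,-0.098,0.006]},
    {"jaw": -1,"translation": [19.6,-0.7,41],"dr": [0,-0.098,0.006]},
    {"jaw": -1,"translation": [19.6,-0.7,41],"dr": [0,-0.098,0.006]},
    {"jaw": -1,"translation": [19.6,-0.7,41],"dr": [0,-0.098,0.006]},
    {"jaw": -1,"translation": [19.6,-0.7,41],"dr": [0,-0.098,0.006]},
    {"jaw": -1,"translation": [19.6,-0.7,41],"dr": [0,-0.098,0.006]},
  ],
)

```text
time_s: 8.18
position: [0.3798, 0.3209, 0.218]
eef_rot: [-2.975, -0.399, -0.689]
ft_force: [-0.5, -1.2, -0.0]
finger_gap: 1.003
finger_force: 0.0
```

```bash
python3 - <<'E'
from h import *
print(status.get_obs()['joint_pos'],status.get_obs()['finger_gap'])
g=mg([-.005,0,.022]); print(delta(g,RM,.155))
E
```

```text
[ 0.66259814  0.27950506  2.17548975 -0.58246681  0.31002012  2.49025612] 1.0026079110548791
(array([-2.1,  0. , 61.8]), array([-0.0005, -0.0055, -0.0032]))
```

step_arm(
  increments=[
    {"jaw": -1,"translation": [-2,0,20],"dr": [0,-0.005,0]},
    {"jaw": -1,"translation": [-2,0,40],"dr": [0,-0.005,0]},
    {"jaw": -1,"translation": [-2,0,52],"dr": [0,-0.005,0]},
    {"jaw": -1,"translation": [-2,0,60],"dr": [0,-0.005,0]},
    {"jaw": -1,"translation": [-2,0,60],"dr": [0,-0.005,0]},
    {"jaw": -1,"translation": [-2,0,60],"dr": [0,-0.005,0]},
  ],
)

```text
time_s: 8.68
position: [0.4036, 0.3279, 0.1629]
eef_rot: [-2.977, -0.4, -0.681]
ft_force: [-0.5, -0.6, -0.6]
finger_gap: 1.002
finger_force: 0.0
```

```bash
python3 - <<'E'
from h import *
print(status.get_obs()['joint_pos'],status.get_obs()['ft_force'])
g=mg([-.005,0,.022]); print(delta(g,RM,.155))
f=grab('top'); a=cv2.resize(f['pixels'][180:250,170:240,::-1],None,fx=5.6,fy=5.6)
s=grab('side'); b=cv2.resize(s['pixels'][250:330,200:280,::-1],None,fx=4.9,fy=4.9)
cv2.imwrite('pics/pre2.png',np.hstack([a,b]))
E
```

```text
[ 0.64228206  0.43195811  2.12608962 -0.78398562  0.22485339  2.682965  ] [-0.45742706 -0.56258039 -0.55385436]
(array([-0.1,  0.4,  1.5]), array([-0.0008,  0.0001, -0.0028]))
```

View pics/pre2.png

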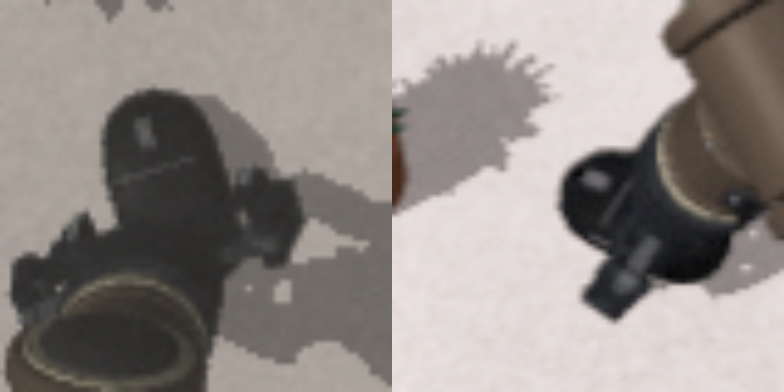

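step_arm(
  increments=[
    {"jaw": 1,"translation": [0,0,1],"dr": [0,0,0]},
    {"jaw": 1,"translation": [0,0,1],"dr": [0,0,0]},
    {"jaw": 1,"translation": [0,0,1],"dr": [0,0,0]},
    {"jaw": 1,"translation": [0,0,1],"dr": [0,0,0]},
    {"jaw": 1,"translation": [0,0,1],"dr": [0,0,0]},
    {"jaw": 1,"translation": [0,0,1],"dr": [0,0,0]},
    {"jaw": 1,"translation": [0,0,1],"dr": [0,0,0]},
    {"jaw": 1,"translation": [0,0,1],"dr": [0,0,0]},
  ],
)

```text
time_s: 9.45
position: [0.4044, 0.3283, 0.163]
eef_rot: [-2.976, -0.399, -0.683]
ft_force: [-6.4, -2.3, 9.6]
finger_gap: 0.643
finger_force: 61.5
```

```bash
python3 - <<'E'
from h import *
o=status.get_obs();print(o['position'],o['joint_pos'],o['ft_force'],o['finger_gap'])
Rc=Ro.from_rotvec(o['eef_rot'])
print('up 150',Rc.inv().apply([-.0,0,.15])*1000)
# carry waypoint: tool tilt .2, in front of case
np.savez('pick.npz',p=o['position'],r=o['eef_rot'])
E
```

```text
[0.40439092 0.32828895 0.16296189] [ 0.64197762  0.43293924  2.12459782 -0.78861021  0.22435683  2.68767055] [-6.37275781 -2.26836833  9.64561919] 0.6429185592898885
up 150 [  65.44691536   -0.33243906 -134.96885105]
```

```bash
cat >> h.py <<'E'
def mdelta(case_xyz,untilt=0.,yaw=CY):
    "increment that brings the held mouse to case coordinates, untilt rad nose-down"
    k=np.load('pick.npz'); M0=Ro.from_euler('z',MY)
    rel=M0.inv().apply(k['p']-MO); relR=M0.inv()*Ro.from_rotvec(k['r'])
    M=Ro.from_euler('z',yaw)*Ro.from_euler('y',untilt)
    R=M*relR; tcp=c2w(case_xyz)+M.apply(rel)
    return delta(tcp,R,0.)
E
python3 - <<'E'
from h import *
m=RC.inv().apply(MO-CO);print(m)
print(mdelta(m+[-.02,0,.14],0,MY))
E
```

```text
[-0.03576039  0.3708021   0.        ]
(array([  43.1,   -2. , -134.7]), array([0., 0., 0.]))
```

step_arm(
  increments=[
    {"jaw": 1,"translation": [9,0,-18],"dr": [0,0,0]},
    {"jaw": 1,"translation": [19,0,-40],"dr": [0,0,0]},
    {"jaw": 1,"translation": [30,-1,-75],"dr": [0,0,0]},
    {"jaw": 1,"translation": [43,-2,-110],"dr": [0,0,0]},
    {"jaw": 1,"translation": [43,-2,-135],"dr": [0,0,0]},
    {"jaw": 1,"translation": [43,-2,-135],"dr": [0,0,0]},
  ],
)

```text
time_s: 9.95
position: [0.3856, 0.3259, 0.308]
eef_rot: [-2.968, -0.398, -0.694]
ft_force: [-0.5, 0.5, 0.4]
finger_gap: 0.64
finger_force: 64.9
```

```bash
python3 - <<'E'
from h import *
o=status.get_obs();print(o['joint_pos'],o['ft_force'],o['finger_gap'])
for u in (0,.25): print(mdelta([-.06,-.063,.15],u))
E
```

```text
[ 0.66251604  0.11571561  2.12639932 -0.35505367  0.49458098  2.24605378] [-0.51203113  0.53520013  0.43561224] 0.6396076370578119
(array([-33.6, 426.6, -25.5]), array([-0.0423, -0.0083,  0.0757]))
(array([ 10.1, 430.1, -18.1]), array([-0.0335, -0.2581,  0.0808]))
```

step_arm(
  increments=[
    {"jaw": 1,"translation": [-34,30,-26],"dr": [-0.042,-0.008,0.076]},
    {"jaw": 1,"translation": [-34,70,-26],"dr": [-0.042,-0.008,0.076]},
    {"jaw": 1,"translation": [-34,110,-26],"dr": [-0.042,-0.008,0.076]},
    {"jaw": 1,"translation": [-34,150,-26],"dr": [-0.042,-0.008,0.076]},
    {"jaw": 1,"translation": [-34,190,-26],"dr": [-0.042,-0.008,0.076]},
    {"jaw": 1,"translation": [-34,230,-26],"dr": [-0.042,-0.008,0.076]},
    {"jaw": 1,"translation": [-34,270,-26],"dr": [-0.042,-0.008,0.076]},
    {"jaw": 1,"translation": [-34,310,-26],"dr": [-0.042,-0.008,0.076]},
    {"jaw": 1,"translation": [-34,350,-26],"dr": [-0.042,-0.008,0.076]},
    {"jaw": 1,"translation": [-34,390,-26],"dr": [-0.042,-0.008,0.076]},
    {"jaw": 1,"translation": [-34,427,-26],"dr": [-0.042,-0.008,0.076]},
    {"jaw": 1,"translation": [-34,427,-26],"dr": [-0.042,-0.008,0.076]},
  ],
)

```text
time_s: 10.95
position: [0.459, -0.1045, 0.3103]
eef_rot: [-3.023, -0.263, -0.686]
ft_force: [0.7, -1.0, 0.1]
finger_gap: 0.639
finger_force: 64.9
```

step_arm(
  increments=[
    {"jaw": 1,"translation": [0,0,0],"dr": [0,0,0]},
    {"jaw": 1,"translation": [0,0,0],"dr": [0,0,0]},
  ],
)

```text
time_s: 11.12
position: [0.4562, -0.0982, 0.3084]
eef_rot: [-3.017, -0.272, -0.673]
ft_force: [-0.3, 1.0, -1.3]
finger_gap: 0.642
finger_force: 64.9
```

```bash
python3 - <<'E'
from h import *
o=status.get_obs();print(o['joint_pos'],o['ft_force'],o['finger_gap'])
print(mdelta([-.06,-.063,.15]),mdelta([.004,-.063,.045]),mdelta([.014,-.063,.023]),mdelta([.014,-.063,.006]),sep='\n')
f=grab('top'); a=cv2.resize(f['pixels'][120:225,250:390,::-1],None,fx=2.85,fy=2.85)
s=grab('side'); b=cv2.resize(s['pixels'][140:245,250:390,::-1],None,fx=2.85,fy=2.85)
cv2.imwrite('pics/car.png',np.hstack([a,b]))
E
```

```text
[-0.37486074  0.04138096  2.20347341  0.43446887  0.55946025  0.68494581] [-0.33172138  0.99759702 -1.27946697] 0.6420136513680035
(array([ 4.3, -1.2, -3. ]), array([ 0.0032,  0.0124, -0.0003]))
(array([ 17.6,  -1.5, 119.3]), array([ 0.0032,  0.0124, -0.0003]))
(array([ 17.3,  -1.6, 143.4]), array([ 0.0032,  0.0124, -0.0003]))
(array([ 10.1,  -1.6, 158.8]), array([ 0.0032,  0.0124, -0.0003]))
```

View pics/car.png

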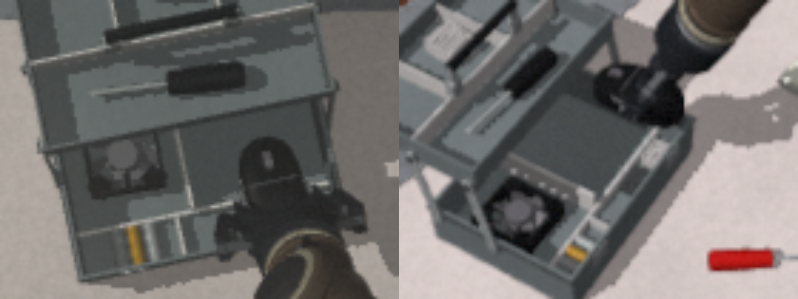

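The picture shows the mouse level in the grip over the right-hand bay at (270,180) in the left panel, with the tray up and its contents in place. Now I'll descend along the lean.

step_arm(
  increments=[
    {"jaw": 1,"translation": [8,-1,25],"dr": [0.003,0.012,0]},
    {"jaw": 1,"translation": [14,-1,50],"dr": [0.003,0.012,0]},
    {"jaw": 1,"translation": [17,-1,75],"dr": [0.003,0.012,0]},
    {"jaw": 1,"translation": [17.5,-1.5,95],"dr": [0.003,0.012,0]},
    {"jaw": 1,"translation": [17.6,-1.5,110],"dr": [0.003,0.012,0]},
    {"jaw": 1,"translation": [17.6,-1.5,119],"dr": [0.003,0.012,0]},
    {"jaw": 1,"translation": [17.6,-1.5,119],"dr": [0.003,0.012,0]},
    {"jaw": 1,"translation": [17.6,-1.5,119],"dr": [0.003,0.012,0]},
  ],
)

```text
time_s: 11.88
position: [0.5223, -0.0838, 0.2094]
eef_rot: [-3.008, -0.277, -0.693]
ft_force: [-0.4, 0.1, -0.8]
finger_gap: 0.642
finger_force: 64.8
```

```bash
python3 - <<'E'
from h import *
o=status.get_obs();print(o['joint_pos'],o['ft_force'],o['finger_gap'])
print(mdelta([.004,-.063,.045]),mdelta([.014,-.063,.023]),mdelta([.014,-.063,.006]),sep='\n')
E
```

```text
[-0.29701774  0.34203305  2.11038386  0.64067643  0.34671091  0.52074835] [-0.40676946  0.11887625 -0.80754605] 0.64175681099725
(array([-1.5,  0.9,  0.9]), array([ 0.0002, -0.0016,  0.0031]))
(array([-2.2,  0.9, 25. ]), array([ 0.0002, -0.0016,  0.0031]))
(array([-9.6,  0.9, 40.3]), array([ 0.0002, -0.0016,  0.0031]))
```

step_arm(
  increments=[
    {"jaw": 1,"translation": [-1,0.9,12],"dr": [0,0,0.003]},
    {"jaw": 1,"translation": [-2,0.9,20],"dr": [0,0,0.003]},
    {"jaw": 1,"translation": [-2.2,0.9,25],"dr": [0,0,0.003]},
    {"jaw": 1,"translation": [-5,0.9,31],"dr": [0,0,0.003]},
    {"jaw": 1,"translation": [-7.2,0.9,35],"dr": [0,0,0.003]},
    {"jaw": 1,"translation": [-8.6,0.9,38],"dr": [0,0,0.003]},
    {"jaw": 1,"translation": [-9.6,0.9,40],"dr": [0,0,0.003]},
    {"jaw": 1,"translation": [-9.6,0.9,40],"dr": [0,0,0.003]},
    {"jaw": 1,"translation": [-9.6,0.9,40],"dr": [0,0,0.003]},
  ],
)

```text
time_s: 12.63
position: [0.5316, -0.0844, 0.1698]
eef_rot: [-3.009, -0.27, -0.696]
ft_force: [-0.7, -0.2, -0.7]
finger_gap: 0.645
finger_force: 64.9
```

```bash
python3 - <<'E'
from h import *
o=status.get_obs();print(o['joint_pos'],o['ft_force'],o['finger_gap'])
print(mdelta([.014,-.063,.006]),mdelta([.014,-.063,.005]),sep='\n')
E
```

```text
[-0.29225825  0.43798508  2.0908766   0.79349875  0.28491823  0.36891568] [-0.67988196 -0.23838129 -0.71271922] 0.6452170762091848
(array([-0.4, -1.4,  0.7]), array([ 0.0018, -0.003 , -0.0016]))
(array([-0.8, -1.4,  1.6]), array([ 0.0018, -0.003 , -0.0016]))
```

step_arm(
  increments=[
    {"jaw": 1,"translation": [-0.7,0,1.4],"dr": [0,0,0]},
    {"jaw": 1,"translation": [-0.7,0,1.4],"dr": [0,0,0]},
    {"jaw": 1,"translation": [-0.7,0,1.4],"dr": [0,0,0]},
  ],
)

```text
time_s: 12.88
position: [0.5317, -0.0844, 0.1681]
eef_rot: [-3.009, -0.27, -0.696]
ft_force: [0.4, -0.2, -0.6]
finger_gap: 0.643
finger_force: 64.9
```

step_arm(
  increments=[
    {"jaw": 1,"translation": [-0.5,0,1],"dr": [0,0,0]},
    {"jaw": 1,"translation": [-0.5,0,1],"dr": [0,0,0]},
    {"jaw": 1,"translation": [-0.5,0,1],"dr": [0,0,0]},
  ],
)

```text
time_s: 13.13
position: [0.5317, -0.0845, 0.1677]
eef_rot: [-3.008, -0.27, -0.697]
ft_force: [-4.4, -1.1, 7.6]
finger_gap: 0.638
finger_force: 66.0
```

step_arm(
  increments=[
    {"jaw": -0.3,"translation": [0,0,0],"dr": [0,0,0]},
    {"jaw": -0.5,"translation": [0,0,0],"dr": [0,0,0]},
    {"jaw": -0.75,"translation": [0,0,0],"dr": [0,0,0]},
    {"jaw": -0.75,"translation": [0,0,0],"dr": [0,0,0]},
    {"jaw": -0.75,"translation": [0,0,0],"dr": [0,0,0]},
    {"jaw": -0.75,"translation": [0,0,0],"dr": [0,0,0]},
    {"jaw": -0.75,"translation": [0,0,0],"dr": [0,0,0]},
  ],
)

```text
time_s: 13.72
position: [0.5316, -0.0844, 0.1668]
eef_rot: [-3.009, -0.27, -0.695]
ft_force: [0.3, 0.4, -0.0]
finger_gap: 0.873
finger_force: 0.0
```

```bash
python3 - <<'E'
from h import *
o=status.get_obs();print(o['joint_pos'],o['ft_force'],o['finger_gap'])
f=grab('top'); a=cv2.resize(f['pixels'][120:225,250:390,::-1],None,fx=2.85,fy=2.85)
s=grab('side'); b=cv2.resize(s['pixels'][140:245,250:390,::-1],None,fx=2.85,fy=2.85)
cv2.imwrite('pics/rel.png',np.hstack([a,b]))
E
```

```text
[-0.29218881  0.44435637  2.09062243  0.80748264  0.28087225  0.35428955] [ 0.28047835  0.40552446 -0.03059379] 0.872926091219016
```

View pics/rel.png

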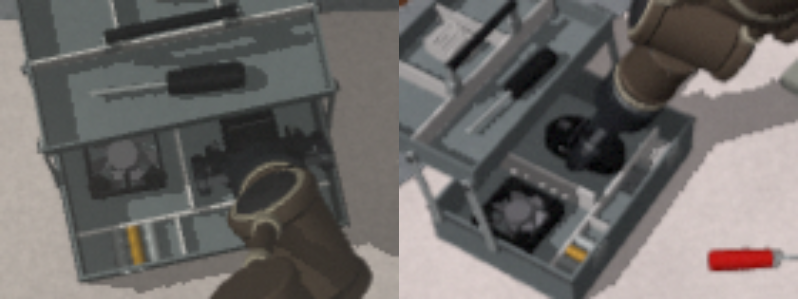

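The picture shows the mouse lying on the bay floor, (585,145) in the right panel, with the fingers open. I'll retreat along the tool axis.

step_arm(
  increments=[
    {"jaw": -0.75,"translation": [0,0,-10],"dr": [0,0,0]},
    {"jaw": -0.75,"translation": [0,0,-25],"dr": [0,0,0]},
    {"jaw": -0.75,"translation": [0,0,-50],"dr": [0,0,0]},
    {"jaw": -0.75,"translation": [0,0,-80],"dr": [0,0,0]},
    {"jaw": -0.75,"translation": [0,0,-110],"dr": [0,0,0]},
    {"jaw": -1,"translation": [0,0,-140],"dr": [0,0,0]},
    {"jaw": -1,"translation": [-40,0,-190],"dr": [0,0,0]},
    {"jaw": -1,"translation": [-40,0,-210],"dr": [0,0,0]},
    {"jaw": -1,"translation": [-40,0,-210],"dr": [0,0,0]},
    {"jaw": -1,"translation": [-40,0,-210],"dr": [0,0,0]},
  ],
)

```text
time_s: 14.65
position: [0.4052, -0.1079, 0.3403]
eef_rot: [-3.011, -0.269, -0.704]
ft_force: [-0.1, -0.0, -0.4]
finger_gap: 1.002
finger_force: 0.0
```

```bash
python3 - <<'E'
from h import *
o=status.get_obs();print(o['joint_pos'],o['position'])
Rr=Ro.from_rotvec(o['eef_rot'])
g=c2w([.104,0,.32]); d=delta(g,RH); print(d)
print('first up:',Rr.inv().apply([0,0,.12])*1000)
f=grab('top'); s=grab('side')
a=cv2.resize(f['pixels'][120:225,250:390,::-1],None,fx=2.85,fy=2.85)
b=cv2.resize(s['pixels'][140:245,250:390,::-1],None,fx=2.85,fy=2.85)
cv2.imwrite('pics/ret.png',np.hstack([a,b]))
q=s['pixels'].astype(int).sum(2);A=[]
for v in range(178,202):
    for u in range(440-190,335):
        if q[v,u]<140:
            w=RC.inv().apply(px2w(s,u,v)-CO)
            if -.05<w[0]<.09 and -.13<w[1]<.0 and .012<w[2]<.06:A.append(w)
A=np.array(A);print(len(A), A.min(0) if len(A) else 0,A.max(0) if len(A) else 0)
if len(A): print(cv2.minAreaRect((A[:,:2]*1000).astype(np.float32)))
E
```

```text
[-0.45441004 -0.11882844  2.28023306  0.44561635  0.6479607   0.62545998] [ 0.40523873 -0.10788595  0.34032577]
(array([319.9, -65.4,   7.8]), array([ 0.3634, -0.3574, -1.5464]))
first up: [  53.19798509    0.28547039 -107.56343658]
388 [-0.03501513 -0.09116351  0.01213579] [ 0.07028516 -0.03423617  0.04455075]
((17.559894561767578, -62.91699981689453), (56.9737548828125, 104.8041763305664), 88.4155044555664)
```

View pics/ret.png

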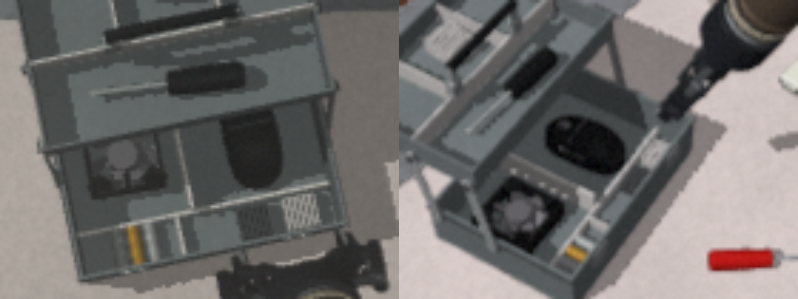

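The picture shows the mouse flat in the bay at (250,150) in the left panel, with the tray raised and its contents in place; measured, it sits 15 mm back and 63 mm right in case axes. Next I regrip the handle.

step_arm(
  increments=[
    {"jaw": -1,"translation": [60,0,-125],"dr": [0,0,0]},
    {"jaw": -1,"translation": [60,0,-125],"dr": [0,0,0]},
    {"jaw": -1,"translation": [60,0,-125],"dr": [0,0,0]},
    {"jaw": -1,"translation": [60,0,-125],"dr": [0,0,0]},
    {"jaw": -1,"translation": [60,0,-125],"dr": [0,0,0]},
  ],
)

```text
time_s: 15.17
position: [0.4073, -0.1084, 0.4807]
eef_rot: [-3.009, -0.272, -0.706]
ft_force: [0.2, 0.2, 0.3]
finger_gap: 0.999
finger_force: 0.0
```

```bash
python3 - <<'E'
from h import *
print(delta([.6825,.0077,.469],RH,0))
E
```

```text
(array([256., -65., 140.]), array([ 0.3643, -0.3586, -1.5438]))
```

step_arm(
  increments=[
    {"jaw": -1,"translation": [256,-65,140],"dr": [0.364,-0.359,-1.544]},
    {"jaw": -1,"translation": [256,-65,140],"dr": [0.364,-0.359,-1.544]},
    {"jaw": -1,"translation": [256,-65,140],"dr": [0.364,-0.359,-1.544]},
    {"jaw": -1,"translation": [256,-65,140],"dr": [0.364,-0.359,-1.544]},
    {"jaw": -1,"translation": [256,-65,140],"dr": [0.364,-0.359,-1.544]},
    {"jaw": -1,"translation": [256,-65,140],"dr": [0.364,-0.359,-1.544]},
    {"jaw": -1,"translation": [256,-65,140],"dr": [0.364,-0.359,-1.544]},
    {"jaw": -1,"translation": [256,-65,140],"dr": [0.364,-0.359,-1.544]},
    {"jaw": -1,"translation": [256,-65,140],"dr": [0.364,-0.359,-1.544]},
    {"jaw": -1,"translation": [256,-65,140],"dr": [0.364,-0.359,-1.544]},
    {"jaw": -1,"translation": [256,-65,140],"dr": [0.364,-0.359,-1.544]},
    {"jaw": -1,"translation": [256,-65,140],"dr": [0.364,-0.359,-1.544]},
  ],
)

```text
time_s: 16.17
position: [0.6806, 0.009, 0.4574]
eef_rot: [-2.13, -2.286, -0.046]
ft_force: [0.2, -0.2, 0.2]
finger_gap: 0.998
finger_force: 0.0
```

```bash
python3 - <<'E'
from h import *
print(delta([.6825,.0077,.469],RH,0))
E
```

```text
(array([ -1. ,   1.9, -11.6]), array([ 0.0121, -0.0317, -0.1137]))
```

step_arm(
  increments=[
    {"jaw": -1,"translation": [-1,2,-11.6],"dr": [0.012,-0.032,-0.114]},
    {"jaw": -1,"translation": [-1,2,-11.6],"dr": [0.012,-0.032,-0.114]},
    {"jaw": -1,"translation": [-1,2,-11.6],"dr": [0.012,-0.032,-0.114]},
    {"jaw": -1,"translation": [-1,2,-11.6],"dr": [0.012,-0.032,-0.114]},
  ],
)

```text
time_s: 16.5
position: [0.682, 0.0073, 0.4719]
eef_rot: [2.016, 2.405, 0.008]
ft_force: [-0.8, -0.4, 0.7]
finger_gap: 1.005
finger_force: 0.0
```

```bash
python3 - <<'E'
from h import *
print(delta([.6825,.0077,.378],RH,0))
E
```

```text
(array([ 0.2,  0. , 93.9]), array([ 0.006 , -0.0005, -0.0087]))
```

step_arm(
  increments=[
    {"jaw": -1,"translation": [0,0,30],"dr": [0.003,0,-0.005]},
    {"jaw": -1,"translation": [0,0,60],"dr": [0.003,0,-0.005]},
    {"jaw": -1,"translation": [0,0,82],"dr": [0.003,0,-0.005]},
    {"jaw": -1,"translation": [0,0,93],"dr": [0.003,0,-0.005]},
    {"jaw": -1,"translation": [0,0,93],"dr": [0.003,0,-0.005]},
    {"jaw": 1,"translation": [0,0,93],"dr": [0.003,0,-0.005]},
    {"jaw": 1,"translation": [0,0,93],"dr": [0.003,0,-0.005]},
    {"jaw": 1,"translation": [0,0,93],"dr": [0.003,0,-0.005]},
    {"jaw": 1,"translation": [0,0,93],"dr": [0.003,0,-0.005]},
    {"jaw": 1,"translation": [0,0,93],"dr": [0.003,0,-0.005]},
    {"jaw": 1,"translation": [0,0,93],"dr": [0.003,0,-0.005]},
    {"jaw": 1,"translation": [0,0,93],"dr": [0.003,0,-0.005]},
  ],
)

```text
time_s: 17.5
position: [0.6825, 0.0068, 0.3832]
eef_rot: [2.007, 2.41, 0.006]
ft_force: [-2.7, -0.6, 4.1]
finger_gap: 0.114
finger_force: 58.5
```

step_arm(
  increments=[
    {"jaw": 1,"translation": [0,0,0],"dr": [0,0,0]},
    {"jaw": 1,"translation": [0,0,0],"dr": [0,0,0]},
  ],
)

```text
time_s: 17.67
position: [0.6825, 0.0068, 0.3831]
eef_rot: [2.007, 2.41, 0.006]
ft_force: [-3.5, -0.1, 5.7]
finger_gap: 0.114
finger_force: 58.7
```

step_arm(
  increments=[
    {"jaw": 1,"translation": [0,-6.6,-1.3],"dr": [0,0,0]},
    {"jaw": 1,"translation": [0,-13.2,-2.1],"dr": [0,0,0]},
    {"jaw": 1,"translation": [0,-19.9,-2.4],"dr": [0,0,0]},
    {"jaw": 1,"translation": [0,-26.6,-2.3],"dr": [0,0,0]},
    {"jaw": 1,"translation": [0,-33.3,-1.7],"dr": [0,0,0]},
    {"jaw": 1,"translation": [0,-39.9,-0.7],"dr": [0,0,0]},
    {"jaw": 1,"translation": [0,-46.5,0.7],"dr": [0,0,0]},
    {"jaw": 1,"translation": [0,-52.9,2.6],"dr": [0,0,0]},
    {"jaw": 1,"translation": [0,-59.2,4.9],"dr": [0,0,0]},
    {"jaw": 1,"translation": [0,-65.3,7.7],"dr": [0,0,0]},
    {"jaw": 1,"translation": [0,-71.3,10.8],"dr": [0,0,0]},
    {"jaw": 1,"translation": [0,-77,14.3],"dr": [0,0,0]},
  ],
)

```text
time_s: 18.67
position: [0.6049, -0.0076, 0.366]
eef_rot: [2.009, 2.413, -0.0]
ft_force: [-4.9, -2.2, 3.1]
finger_gap: 0.113
finger_force: 59.1
```

step_arm(
  increments=[
    {"jaw": 1,"translation": [0,-5.4,3.9],"dr": [0,0,0]},
    {"jaw": 1,"translation": [0,-10.6,8.2],"dr": [0,0,0]},
    {"jaw": 1,"translation": [0,-15.5,12.8],"dr": [0,0,0]},
    {"jaw": 1,"translation": [0,-20.1,17.7],"dr": [0,0,0]},
    {"jaw": 1,"translation": [0,-24.3,22.9],"dr": [0,0,0]},
    {"jaw": 1,"translation": [0,-28.2,28.4],"dr": [0,0,0]},
    {"jaw": 1,"translation": [0,-31.7,34.1],"dr": [0,0,0]},
    {"jaw": 1,"translation": [0,-34.8,40],"dr": [0,0,0]},
    {"jaw": 1,"translation": [0,-37.5,46.2],"dr": [0,0,0]},
    {"jaw": 1,"translation": [0,-39.7,52.5],"dr": [0,0,0]},
    {"jaw": 1,"translation": [0,-41.6,58.9],"dr": [0,0,0]},
    {"jaw": 1,"translation": [0,-43,63.5],"dr": [0,0,0]},
  ],
)

```text
time_s: 19.67
position: [0.5651, -0.0149, 0.3022]
eef_rot: [2.007, 2.41, 0.007]
ft_force: [-1.0, -2.3, 11.7]
finger_gap: 0.112
finger_force: 61.1
```

step_arm(
  increments=[
    {"jaw": 1,"translation": [0,0,1],"dr": [0,0,0]},
    {"jaw": 1,"translation": [0,0,2],"dr": [0,0,0]},
    {"jaw": 1,"translation": [0,0,2],"dr": [0,0,0]},
  ],
)

```text
time_s: 19.92
position: [0.5653, -0.0148, 0.3023]
eef_rot: [2.007, 2.41, 0.006]
ft_force: [-5.3, -3.6, 2.3]
finger_gap: 0.115
finger_force: 59.4
```

step_arm(
  increments=[
    {"jaw": -1,"translation": [0,0,0],"dr": [0,0,0]},
    {"jaw": -1,"translation": [0,0,0],"dr": [0,0,0]},
    {"jaw": -1,"translation": [0,0,0],"dr": [0,0,0]},
    {"jaw": -1,"translation": [0,0,0],"dr": [0,0,0]},
    {"jaw": -1,"translation": [0,0,0],"dr": [0,0,0]},
    {"jaw": -1,"translation": [0,0,0],"dr": [0,0,0]},
    {"jaw": -1,"translation": [0,0,-30],"dr": [0,0,0]},
    {"jaw": -1,"translation": [0,0,-60],"dr": [0,0,0]},
    {"jaw": -1,"translation": [0,0,-100],"dr": [0,0,0]},
    {"jaw": -1,"translation": [0,0,-140],"dr": [0,0,0]},
    {"jaw": -1,"translation": [0,0,-140],"dr": [0,0,0]},
    {"jaw": -1,"translation": [0,0,-140],"dr": [0,0,0]},
  ],
)

```text
time_s: 20.92
position: [0.5654, -0.0148, 0.4454]
eef_rot: [2.003, 2.405, 0.014]
ft_force: [0.0, 0.2, 0.2]
finger_gap: 1.002
finger_force: 0.0
```

```bash
python3 - <<'E'
from h import *
s=grab('side'); cv2.imwrite('pics/end.png',cv2.resize(s['pixels'][130:260,240:400,::-1],None,fx=3.5,fy=3.5))
E
```

```text
(no output)
```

View pics/end.png

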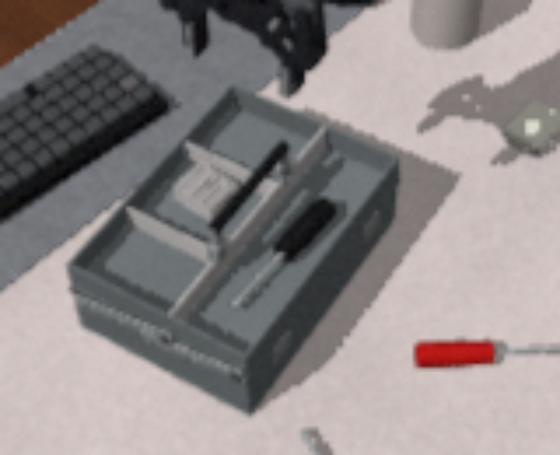

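The picture shows the tray fully shut, with the screwdriver at (290,240) and the heat sink at (205,190) still in it and the gripper clear.

```bash
python3 -c "from cell import hand_in; print(hand_in())"
```

```text
the job is handed in; nothing more can be done
None
```

The mouse lies flat in the empty bay, the tray is back down and shut with the screwdriver and heat sink still in it, and the job is handed in; the hand-in returned no verdict.

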